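Lay out a museum model for its record photograph

TASK

Set up the record photograph: put the light-blue foam cradle on the cross in the middle of the grey mat with its channel parallel to the yellow strip, and set the red model aircraft upright in the channel, centred, without dropping it. Lay the colour chart face up on the mat midway between the cradle and the lamp, and lay the scale bar face up on the mat, parallel to the yellow strip, in the middle of the gap between the cradle and that strip. Leave the tape measure and the pin box where they are.

Things in the scene. Friction and masses are not known exactly. Their poses are not given: they have to be found in the camera images.
- mat: Fixed grey mat, 280 (its x) x 320 (its y) x 3 mm; a thin white cross marks its centre. Origin: centre of its underside, at table level. One of its two x edges has the yellow strip, the other a black one; off one y end stands the lamp, off the other a fixed low blue dish of pins (50 mm across, 14 mm high, 195 mm from the mat's centre).
- yellow_strip: Flat yellow strip printed on the mat, 12 (its x) x 300 mm (its y), along one of the mat's two x edges: its centre is 130 mm from the mat's centre, on the mat's +x or -x side. Paper-thin, fixed. Origin: its centre, at table level; its y runs along it.
- lamp: Small round table lamp, fixed: dark steel foot 50 mm across, cream-coloured shade 48 mm across, 107 mm high overall. Stands off one end of the mat, 195 mm from the mat's centre along the mat's +y or -y. Origin: centre of its foot, at table level.
- cradle: Loose light-blue foam cradle, 56 (its x) x 80 (its y) x 28 mm high, about 60 g. A straight channel 28 mm wide and 10 mm deep runs along its y through the top, open at both ends: channel floor 18 mm above the underside. Origin: centre of its underside, z up. Grip it across its x (56 mm).
- model: Loose red model aircraft, white nose at y = +65, tail at y = -60 mm, 120 g. Round body 30 mm across, axis 21 mm above the underside; flat white keel below, 16 x 70 mm, goes in the channel. Wings (70 mm span) and 52 mm high fin lie behind y = -24 mm. Origin: centre of the keel underside, z up. Grip the body across x at y = 0, fingertips 12 mm or more above the underside to clear the cradle.
- scale_bar: Loose photographic scale bar, white with a black checker on top, 24 (its x) x 120 (its y) x 10 mm thick, 50 g. Origin: centre of its underside, z up. Grip it across its x (24 mm); when it is let go beside the cradle, open the fingers only some 20 mm wider than the bar.
- colour_chart: Loose colour chart: black slab with twelve colour patches on top, 56 (its x) x 40 (its y) x 10 mm thick, 50 g. Origin: centre of its underside, z up. Can be gripped across its x (56 mm) or its y (40 mm); any heading is fine.
- tape_measure: Bystander, loose: black and yellow tape measure, 70 x 36 x 60 mm high, beyond the work. Origin: centre of its underside.
- pin_box: Bystander, loose: flat clear box with an orange label and coloured pins, 50 x 70 x 24 mm high, near the robot's base. Origin: centre of its underside.
Not all that is in view belongs to the job. Of the things that look like the model, the larger one is meant.

How it is judged:
By the outcome, as a careful person would: the job done as asked, in the order asked, and still so for the second after the job is handed in, with the robot touching nothing.
It also fails if it takes over 99 s, if anything falls off the work surface, if the arm or the gripper's body presses on something with over 40 N, if the wrist force passes 120 N, or if a joint passes its speed limit or range.

ROBOT

A 6-joint arm with a two-finger parallel gripper is mounted at the origin on the work surface. World frame = base frame: x ahead of the robot, y to its left, z up, the work surface at z = 0. Lengths are in m, angles in degrees, forces in N, time in s.
With the tool pointing down it reaches from about 0.3 to 0.75 m from the base axis. Payload 8.5 kg.
Tool frame: the origin (TCP) lies midway between the tips of the shut fingers; the grasp point (between the pads) lies 19 mm behind it (env.tcp_to_grasp is the z of the grasp point in the tool frame, in m); z points along the fingers, y is the line along which they close (so a half turn about z gives the same grasp; the last joint's range is limited). The gripper opens to 85 mm and grips with 20 to 120 N. Pads are 22 mm wide; open, the fingers measure 114 mm over their backs; the gripper's body (76 mm by 85 mm) begins 54 mm behind the grasp point. The pads swing forward as they close: fully open they stand 13 mm farther back than shut.
Start: joints at [63.638, 21.807, 74.336, -0, 83.858, -12.336], TCP at [0.133, 0.534, 0.231] pointing down, gripper open.
Joint ranges: [-178.18, 178.18], [-50.72, 133.34], [12.68, 142.11], [-81.47, 261.47], [9.98, 163.14], [-165.26, 165.26]. Speed limits (degrees/s): [136.94, 136.94, 180, 180, 180, 180].

INTERFACE

Orientations are given as a 3x3 rotation matrix whose columns are the frame's x, y, z axes.
In Python, from rig import env, imaging, job, models gives the robot as it stands. The module is installed in compiled form; this text tells all that it offers.
- The arm moves only by the tool jog_arm, never from a script. Its argument "plan" is text: rows parted by semicolons, each of 7 numbers parted by spaces: the turn, a rotation vector about the tool's x, y, z in degrees, then the shift along the tool's x, y, z in cm, then the closure in counts, from 0 (fully open) to 255 (shut). In form: rx ry rz x y z claw; .... A call has 1 to 10 rows; each row shifts and turns the commanded pose from where the row before left it, along the tool's axes as they then stand; what a row does not reach is not made up. A row lasts 1/12 s, in which the tool goes at most 41.7 mm and 7.16 degrees, less where a joint would pass 70% of its speed; a pose out of reach is approached as far as the arm can. A call with a gripper value outside its range is refused whole. The fingers move at their own pace and stop on an object; "grip_force" is the grip in N (left out, the last holds). Time passes only in rows, so rows that do not move let the fingers close. It gives the time, the measured TCP pose, the force, the opening and the grip force at its end, in the units of the state.
- env.observe(): the state, without advancing time (a new reading comes with each control period).
- imaging.get_image(name): name is "side" or "top" or "wrist"; returns a dict with "pixels" (400x640x3 uint8, red, green, blue), "depth" (400x640 float32, m along the optical axis (not along the pixel's ray), 0 where there is no reading), "fov_y" (degrees; the focal length in pixels is half the picture's height over the tangent of half this angle, whatever the lens; pixels are square), "cx", "cy" (the principal point, pixels), "distortion" ([k1, k2, p1, p2, k3] as OpenCV has them; the pictures are not rectified), "world_from_camera" (4x4, takes a point from camera to world coordinates). Camera axes: x right, y down, z forward; pixel columns grow to the right and rows downward; lengths in m; the calibration is good to about 2 mm. A picture is of the moment at which its call begins.
- job.close_job(): hands the job in; it is judged then, once.
Trained networks look in the newest picture that a camera, given by its name, has taken for a name from the list of things; names that differ only in an ending like _2 or _b are one class to them, and where a whole thing is asked for, a point or a joint stands for the part that bears it (a point fixed in the world has none). Each returns a list of dicts, best first, with "confidence" (0 to 1); they miss things now and then, are a little off and sometimes report something else, mostly with a low value. They report only what shows in the picture. A call takes as long as a camera call. They do not tell look-alikes from the thing itself.
- models.outline_of(camera, query): "region" (400x640 bool, what is visible of it) and "bbox" ([centre column, centre row, width, height] in pixels, round what is visible of it).
- models.tip_of(camera, query): "at" ([column, row] in pixels: a listed point, or the origin of a listed thing).
The state is a dict: "time_s": time; "q": joint angles; "qvel": joint speeds; "joint_efforts": joint torques, N m; "position": TCP position; "tool_rot": TCP orientation; "ft_force": force on the tool from outside, world axes, zero at the start; "wrist_torque": the same for the moment, N m; "grip_width": finger opening in m; "gripper_force": force on a finger pad.
Only numpy, scipy, OpenCV 4.12 (cv2) and the standard library are available. Lean on these libraries where they do the work, as an engineer would, in place of code of your own. Each camera call takes 0.05 s, during which the arm holds its last target. There are 200 camera calls.

## Working session

There is one attempt and no reset: what is moved stays moved. The work goes in short steps, Python scripts to look and compute and a tool call to move; the robot and the scene stay as the last step left them, time stands still between calls to the robot, and variables do not carry over. Pictures are saved under pics/ and viewed, at most 14 in all, crops included, and the job is handed in when it is done.

Besides the shell and the picture viewer there is one more tool, called after "Call:" as name(argument=value, ...), one argument or row to a line, values as JSON. jog_arm: Moves the arm, as the interface text tells. Its arguments: {"type":"object","properties":{"plan":{"type":"string"},"grip_force":{"type":"number"}},"required":["plan"]}

```bash
mkdir -p pics; ls; cat > h.py <<'E'
import numpy as np, cv2
from rig import env, imaging, job, models
def shot(n):
    im=imaging.get_image(n); return im
def save(im,name): cv2.imwrite('pics/'+name, im['pixels'][:,:,::-1])
def K(im):
    f=200/np.tan(np.radians(im['fov_y']/2)); return np.array([[f,0,im['cx']],[0,f,im['cy']],[0,0,1.]])
def rays(im,px):
    u=cv2.undistortPoints(np.array(px,float).reshape(-1,1,2),K(im),np.array(im['distortion'],float)).reshape(-1,2)
    return np.c_[u,np.ones(len(u))]
def bydepth(im,px):
    px=np.array(px).reshape(-1,2); d=np.array([im['depth'][int(round(r)),int(round(c))] for c,r in px])
    T=im['world_from_camera']; return (rays(im,px)*d[:,None])@T[:3,:3].T+T[:3,3], d
def onz(im,px,z):
    T=im['world_from_camera']; r=rays(im,np.array(px).reshape(-1,2))@T[:3,:3].T; o=T[:3,3]
    return o+r*((z-o[2])/r[:,2])[:,None]
def cloud(im,mask):
    rr,cc=np.nonzero(mask&(im['depth']>0)); T=im['world_from_camera']
    return (rays(im,np.c_[cc,rr])*im['depth'][rr,cc][:,None])@T[:3,:3].T+T[:3,3]
E
python3 - <<'E'
from h import *
np.set_printoptions(precision=4,suppress=True)
for n in ('top','side'):
    im=shot(n); save(im,n+'0.png'); print(n,im['world_from_camera'],im['fov_y'])
    for q in ('mat','yellow_strip','lamp','cradle','model','scale_bar','colour_chart','tape_measure','pin_box'):
        for o in models.outline_of(n,q)[:3]:
            P=cloud(im,o['region'])
            if len(P)<5: continue
            print(q,round(o['confidence'],2),np.round(o['bbox']),'med',np.median(P,0),'z',np.percentile(P[:,2],[5,95]))
E
```

```text
pics
top [[-0.0078 -0.9875  0.1577  0.4214]
 [-0.9996  0.0117  0.0238 -0.054 ]
 [-0.0254 -0.1574 -0.9872  0.9758]
 [ 0.      0.      0.      1.    ]] 55.48829652522267
mat 0.76 [266. 222. 129. 114.] med [0.5331 0.1278 0.0014] z [-0.0014  0.0043]
yellow_strip 0.97 [269. 270. 118.   8.] med [0.4068 0.1187 0.0021] z [-0.0007  0.0048]
lamp 0.87 [183. 223.  38.  20.] med [0.5229 0.319  0.0891] z [0.0066 0.1054]
lamp 0.38 [360. 274.  32.  24.] med [ 0.3912 -0.1084  0.0186] z [0.0148 0.0223]
cradle 0.62 [463. 199.  40.  26.] med [ 0.5895 -0.3734  0.0193] z [0.0055 0.0284]
model 0.78 [408. 200.  47.  31.] med [ 0.5795 -0.2582  0.029 ] z [0.0189 0.0362]
model 0.6 [444. 149.  20.  32.] med [ 0.7254 -0.3439  0.0198] z [0.0127 0.0274]
scale_bar 0.72 [465. 256.  46.  15.] med [ 0.4396 -0.3814  0.0082] z [0.0054 0.0114]
colour_chart 0.57 [412. 261.  24.  24.] med [ 0.4292 -0.2474  0.0081] z [0.0047 0.011 ]
tape_measure 0.64 [392. 138.  22.  32.] med [ 0.7338 -0.1985  0.058 ] z [0.0052 0.0618]
pin_box 0.64 [358. 275.  29.  22.] med [ 0.3914 -0.1077  0.0185] z [0.007  0.0223]
side [[-0.8517 -0.3809 
[... 429 characters left out ...]
3636  0.0205] z [0.002  0.0306]
model 0.73 [341. 153.  32.  30.] med [ 0.5758 -0.2512  0.0299] z [0.0189 0.0394]
model 0.73 [316. 125.  20.  14.] med [ 0.7128 -0.3422  0.0205] z [0.0042 0.0287]
model 0.41 [274. 271. 172. 152.] med [0.5238 0.1539 0.0038] z [0.0015 0.006 ]
scale_bar 0.49 [404. 150.  16.  28.] med [ 0.4365 -0.3784  0.0097] z [0.0003 0.0125]
colour_chart 0.51 [389. 179.  24.  19.] med [ 0.4279 -0.2443  0.0102] z [0.0009 0.0128]
colour_chart 0.28 [224. 321.  35.  46.] med [0.5201 0.3307 0.0856] z [0.0043 0.1068]
tape_measure 0.87 [285. 144.  17.  30.] med [ 0.7287 -0.1908  0.0477] z [0.0057 0.0636]
pin_box 0.84 [379. 217.  23.  30.] med [ 0.3892 -0.0997  0.0213] z [0.0081 0.0241]
```

```bash
ls pics; python3 -c "
from h import *
o=env.observe();print(o['tool_rot'],o['position'],o['time_s'],env.tcp_to_grasp)"
```

```text
side0.png
top0.png
[[-9.70175247e-01  2.42404599e-01  1.35159847e-05]
 [ 2.42404599e-01  9.70175245e-01  6.79769272e-05]
 [ 3.36504593e-06  6.92258690e-05 -9.99999998e-01]] [0.13329145 0.53359921 0.23133471] 1.0 -0.0187
```

View pics/top0.png

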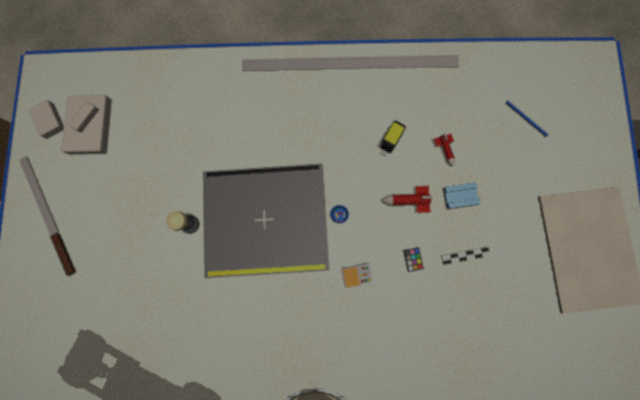

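```bash
python3 -c "
import cv2
a=cv2.imread('pics/top0.png')[115:300,335:500]; cv2.imwrite('pics/crop0.png',cv2.resize(a,None,fx=3.2,fy=3.2,interpolation=3))"
```

```text
(no output)
```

View pics/crop0.png

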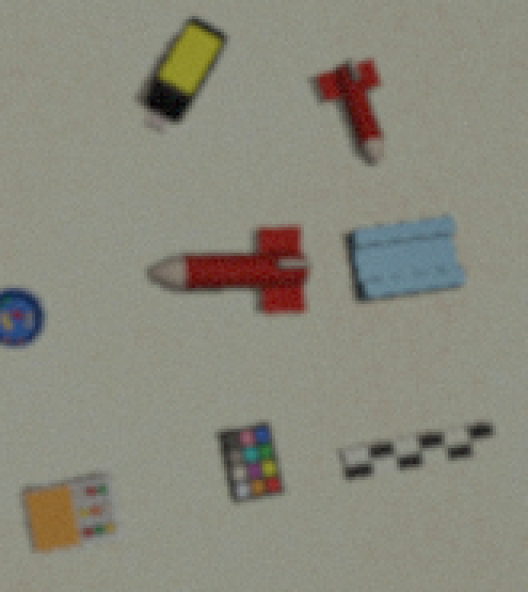

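The larger red aircraft at (408,200) is the model and the smaller one at (444,149) is a decoy. The cradle is at (463,196), the chart at (413,260), the bar at (466,256) and the lamp at (183,222). The blue dish is at (340,214), the pin box at (357,275) and the tape at (392,137). The crop confirms the choice: it has a white nose pointing left, with its wings at the right end.

```bash
cat >> h.py <<'E'
np.set_printoptions(precision=4,suppress=True)
def pose():
    o=env.observe(); return o['position'],o['tool_rot']
def rotd(yaw):  # tool down, tool y axis at world heading yaw (deg)
    a=np.radians(yaw); y=np.array([np.cos(a),np.sin(a),0]); z=np.array([0,0,-1.]); return np.c_[np.cross(y,z),y,z]
def go(p,yaw,maxstep=4.0,P=None):
    "print the move (turn about tool z, shift in tool axes cm) to TCP p with closing line at heading yaw"
    from scipy.spatial.transform import Rotation as Ro
    p0,R0=P if P else pose()
    best=min((Ro.from_matrix(R0.T@rotd(yaw+k)).as_rotvec(degrees=True) for k in (0,180)),key=np.linalg.norm)
    d=R0.T@(np.array(p)-p0)*100
    n=int(np.ceil(max(np.linalg.norm(d)/maxstep,np.linalg.norm(best)/7)))
    print('turn',best.round(2),'shift(before turn, tool cm)',d.round(2),'rows',n,'| per row turn',(best/n).round(2),'shift world-per-row',((np.array(p)-p0)*100/n).round(3),'yaw now',np.degrees(np.arctan2(R0[1,1],R0[0,1])).round(2))
def rect(P,lo,hi):
    P=P[(P[:,2]>lo)&(P[:,2]<hi)]; r=cv2.minAreaRect((P[:,:2]*1000).astype(np.float32))
    b=cv2.boxPoints(r); e=b[1]-b[0]; f=b[2]-b[1]; l=e if np.linalg.norm(e)>np.linalg.norm(f) else f
    return np.round(r[0],1),np.round(r[1],1),'long heading',np.round(np.degrees(np.arctan2(l[1],l[0]))%180,1)
E
python3 - <<'E'
from h import *
for n in ('top','side'):
    im=shot(n)
    for q,lo,hi in (('yellow_strip',-.01,.02),('cradle',.02,.04),('model',.01,.06),('scale_bar',.004,.02),('colour_chart',.004,.02),('lamp',.08,.12),('mat',-.01,.02)):
        o=models.outline_of(n,q)
        if o: print(n,q,*rect(cloud(im,o[0]['region']),lo,hi))
    if n=='top': print('cross',onz(im,[264,219],.003))
w=shot('wrist'); p,R=pose(); T=w['world_from_camera']
print('cam in tool',R.T@(T[:3,3]-p),R.T@T[:3,:3],w['fov_y'])
go([.50,.12,.30],90)
E
```

```text
top yellow_strip [407.1 123. ] [ 14.3 299.4] long heading 93.3
top cradle [ 590.4 -376. ] [56.9 80.9] long heading 97.8
top model [ 711.8 -347.9] [83.9 50.6] long heading 15.2
top scale_bar [ 438.9 -380.4] [ 22.2 121.4] long heading 101.9
top colour_chart [ 431.  -247.6] [54.8 40.8] long heading 10.6
top lamp [0. 0.] [0. 0.] long heading 0.0
top mat [535.1 130.1] [275.1 324.5] long heading 92.9
cross [[0.5374 0.1305 0.003 ]]
side yellow_strip [407.7 125. ] [ 15.5 296.1] long heading 92.9
side cradle [ 589.2 -375.6] [56.9 82.5] long heading 96.0
side model [ 579.  -233.5] [ 67.9 121.8] long heading 92.0
side scale_bar [ 437.4 -379.9] [ 25.8 121.4] long heading 98.8
side colour_chart [ 430.3 -248.9] [55.7 41.8] long heading 11.2
side mat [537.1 129. ] [281.5 327.7] long heading 93.2
cam in tool [ 0.0729  0.0001 -0.1426] [[ 0.0009 -0.958  -0.2867]
 [ 1.      0.0006  0.001 ]
 [-0.0008 -0.2867  0.958 ]] 58.101841539211776
turn [  0.     0.   -14.02] shift(before turn, tool cm) [-45.6  -31.24  -6.87] rows 14 | per row turn [ 0.  0. -1.] shift world-per-row [ 2.619 -2.954  0.49 ] yaw now 75.98
```

Call:
jog_arm(
  plan="0 0 -7.01 0 0 0 0; 0 0 -7.01 0 0 0 0; 0 0 0 -2.6 -2.95 -0.5 0; 0 0 0 -2.6 -2.95 -0.5 0; 0 0 0 -2.6 -2.95 -0.5 0; 0 0 0 -2.6 -2.95 -0.5 0; 0 0 0 -2.6 -2.95 -0.5 0; 0 0 0 -2.6 -2.95 -0.5 0; 0 0 0 -2.6 -2.95 -0.5 0; 0 0 0 -2.6 -2.95 -0.5 0",
)

```text
time_s: 2.68
position: [0.3421, 0.2959, 0.2718]
tool_rot: [[-1.0, -0.0, 0.001], [-0.0, 1.0, 0.0], [-0.001, 0.0, -1.0]]
ft_force: [0.4, 0.4, 0.6]
grip_width: 0.0852
gripper_force: 0.0
```

Call:
jog_arm(
  plan="0 0 0 -2.6 -2.95 -0.5 0; 0 0 0 -2.6 -2.95 -0.5 0; 0 0 0 -2.6 -2.95 -0.5 0; 0 0 0 -2.6 -2.95 -0.5 0; 0 0 0 -2.6 -2.95 -0.5 0; 0 0 0 -2.6 -2.95 -0.5 0; 0 0 0 0 0 0 0; 0 0 0 0 0 0 0",
)

```text
time_s: 3.35
position: [0.4981, 0.1192, 0.3009]
tool_rot: [[-1.0, 0.003, -0.001], [0.003, 1.0, 0.0], [0.001, 0.0, -1.0]]
ft_force: [0.6, -0.6, -0.4]
grip_width: 0.0857
gripper_force: 0.0
```

```bash
python3 - <<'E'
from h import *
w=shot('wrist'); save(w,'w1.png')
for q in ('mat','yellow_strip','lamp'):
    for o in models.outline_of('wrist',q)[:1]:
        P=cloud(w,o['region']); print(q,o['confidence'],o['bbox'],*rect(P,-.01,.13),np.median(P[:,2]))
        # plane-projected, no depth noise
        rr,cc=np.nonzero(o['region']); print(*rect(onz(w,np.c_[cc,rr],.003),-1,1))
    for t in models.tip_of('wrist',q)[:1]: print('tip',t,onz(w,t['at'],.003))
print(pose(),env.observe()['time_s'])
E
```

```text
mat 0.84 [323.9, 173.3, 274.9, 227.6] [536.3 130.4] [281.4 323.5] long heading 93.2 0.003128313759563628
[536.1 130.6] [280.9 320.6] long heading 93.2
tip {'at': [329.2, 181.0], 'confidence': 0.94} [[0.5342 0.13   0.003 ]]
yellow_strip 0.82 [325.4, 76.3, 256.5, 20.3] [406.2 123.4] [ 12.9 299.4] long heading 93.1 0.0038914914917304033
[406.2 123.4] [ 12.9 299.8] long heading 93.1
tip {'at': [326.4, 74.4], 'confidence': 0.6} [[0.4063 0.1262 0.003 ]]
lamp 0.97 [505.2, 183.3, 80.2, 60.0] [533.1 337.6] [79.5 49.5] long heading 58.9 0.09209705217179925
[540.2 354.4] [115.6  58.6] long heading 66.7
tip {'at': [482.2, 175.6], 'confidence': 0.71} [[0.5274 0.3241 0.003 ]]
(array([0.4967, 0.1214, 0.3015]), array([[-1.    , -0.0014,  0.0003],
       [-0.0014,  1.    ,  0.0001],
       [-0.0003,  0.0001, -1.    ]])) 3.7
```

View pics/w1.png

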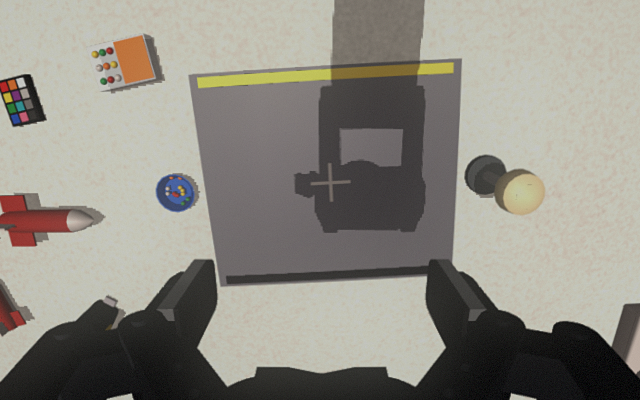

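The mat cross is at (330,183), the strip runs along row 75 and the lamp foot is at (487,175). Mat centre is (0.5362, 0.1305), with its y heading at 93.15° towards the lamp. Now to the cradle.

Call:
jog_arm(
  plan="0 0 6.92 0 0 0 0; 0 0 6.92 0 0 0 0; 0 0 6.92 0 0 0 0; 0 0 6.92 0 0 0 0; 0 0 6.92 0 0 0 0; 0 0 6.92 0 0 0 0; 0 0 6.92 0 0 0 0; 0 0 6.92 0 0 0 0; 0 0 6.92 0 0 0 0; 0 0 6.92 0 0 0 0",
)

```text
time_s: 4.53
position: [0.4969, 0.1211, 0.3014]
tool_rot: [[-0.35, 0.937, 0.0], [0.937, 0.35, 0.0], [-0.0, 0.0, -1.0]]
ft_force: [-0.3, -0.1, 0.2]
grip_width: 0.0852
gripper_force: 0.0
```

Call:
jog_arm(
  plan="0 0 6.92 0 0 0 0; 0 0 6.92 0 0 0 0; 0 0 0 -3.9 0.24 0.6 0; 0 0 0 -3.9 0.24 0.6 0; 0 0 0 -3.9 0.24 0.6 0; 0 0 0 -3.9 0.24 0.6 0; 0 0 0 -3.9 0.24 0.6 0; 0 0 0 -3.9 0.24 0.6 0; 0 0 0 -3.9 0.24 0.6 0; 0 0 0 -3.9 0.24 0.6 0",
)

```text
time_s: 5.37
position: [0.5541, -0.1882, 0.2532]
tool_rot: [[-0.122, 0.993, 0.0], [0.993, 0.122, -0.0], [-0.0, 0.0, -1.0]]
ft_force: [1.2, 0.2, 0.7]
grip_width: 0.0855
gripper_force: 0.0
```

Call:
jog_arm(
  plan="0 0 0 -3.9 0.24 0.6 0; 0 0 0 -3.9 0.24 0.6 0; 0 0 0 -3.9 0.24 0.6 0; 0 0 0 -3.9 0.24 0.6 0; 0 0 0 -3.9 0.24 0.6 0; 0 0 0 0 0 0 0; 0 0 0 0 0 0 0; 0 0 0 0 0 0 0",
)

```text
time_s: 6.03
position: [0.5898, -0.3782, 0.2233]
tool_rot: [[-0.122, 0.993, -0.0], [0.993, 0.122, 0.0], [0.0, -0.0, -1.0]]
ft_force: [-0.3, 0.3, 1.0]
grip_width: 0.0855
gripper_force: 0.0
```

```bash
python3 - <<'E'
from h import *
w=shot('wrist'); save(w,'w2.png')
for q,lo,hi,z in (('cradle',.022,.04,.028),('model',.005,.06,.021),('scale_bar',.005,.02,.01),('colour_chart',.005,.02,.01)):
    for o in models.outline_of('wrist',q)[:2]:
        P=cloud(w,o['region']); print(q,round(o['confidence'],2),np.round(o['bbox']),*rect(P,lo,hi),'z95',np.percentile(P[:,2],95))
        rr,cc=np.nonzero(o['region']); print('   proj',*rect(onz(w,np.c_[cc,rr],z),-1,1))
    for t in models.tip_of('wrist',q)[:2]: print('   tip',t,onz(w,t['at'],0.0))
print(pose(),env.observe()['time_s'])
E
```

```text
cradle 0.63 [320. 166.  59.  84.] [ 589.2 -376.5] [55.3 79.3] long heading 97.5 z95 0.02888322128907371
   proj [ 588.7 -375.3] [55.7 82. ] long heading 98.1
   tip {'at': [317.2, 165.0], 'confidence': 0.7} [[ 0.5863 -0.3786  0.    ]]
model 0.92 [451. 148.  97.  54.] [ 710.6 -349.6] [87.1 48.9] long heading 17.7 z95 0.025904915396051796
   proj [ 712.2 -347.4] [93.3 48.4] long heading 16.9
model 0.77 [326.  43.  84.  86.] [ 580.6 -261.2] [69.8 70.1] long heading 91.4 z95 0.036386255321601224
   proj [ 580.6 -261.7] [70.5 71.2] long heading 91.8
   tip {'at': [328.7, 15.9], 'confidence': 0.93} [[ 0.5799 -0.2366  0.    ]]
   tip {'at': [438.9, 149.5], 'confidence': 0.86} [[ 0.7083 -0.347   0.    ]]
scale_bar 0.91 [170. 151.  48. 118.] [ 437.5 -381.9] [ 26.1 120.2] long heading 99.4 z95 0.010819553226486311
   proj [ 439.2 -381.3] [ 28.  119.7] long heading 99.9
   tip {'at': [173.7, 153.0], 'confidence': 0.94} [[ 0.4377 -0.3839  0.    ]]
colour_chart 0.84 [167.  17.  63.  34.] [ 431.  -254.9] [57.5 29.6] long heading 8.3 z95 0.011132463105234502
   proj [ 432.1 -255.3] [58.5 31.8] long heading 9.5
   tip {'at': [167.5, 9.8], 'confidence': 0.95} [[ 0.429  -0.2482  0.    ]]
(array([ 0.5897, -0.3786,  0.2236]), array([[-0.1214,  0.9926,  0.0002],
       [ 0.9926,  0.1214, -0.0003],
       [-0.0003,  0.0002, -1.    ]])) 6.4833
```

View pics/w2.png

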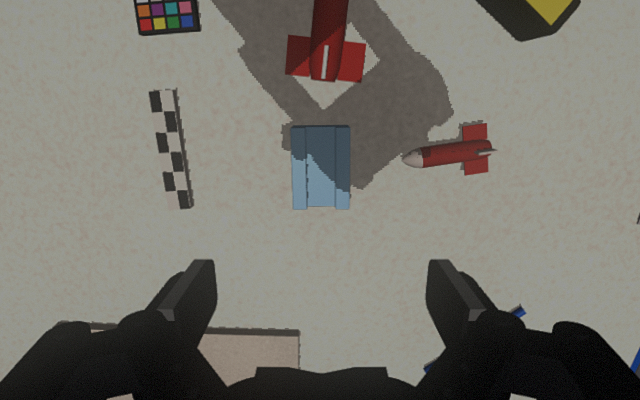

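Call:
jog_arm(
  plan="0 0 -0.5 0.25 0 3.9 0; 0 0 0 0 0 3.9 0; 0 0 0 0 0 3.9 0; 0 0 0 0 0 3.9 0; 0 0 0 0 0 3 0; 0 0 0 0 0 2 0; 0 0 0 0 0 1.2 0; 0 0 0 0 0 0 0; 0 0 0 0 0 0 255; 0 0 0 0 0 0 255",
  grip_force=30,
)

```text
time_s: 7.32
position: [0.5901, -0.3772, 0.0073]
tool_rot: [[-0.13, 0.992, 0.002], [0.992, 0.13, -0.002], [-0.002, 0.002, -1.0]]
ft_force: [-0.5, 0.3, 0.5]
grip_width: 0.0641
gripper_force: 0.0
```

Call:
jog_arm(
  plan="0 0 0 0 0 0 255; 0 0 0 0 0 0 255; 0 0 0 0 0 0 255; 0 0 0 0 0 0 255; 0 0 0 0 0 0 255; 0 0 0 0 0 0 255",
)

```text
time_s: 7.82
position: [0.5901, -0.3771, 0.0076]
tool_rot: [[-0.13, 0.992, 0.003], [0.992, 0.13, -0.003], [-0.003, 0.002, -1.0]]
ft_force: [0.1, 0.3, 6.5]
grip_width: 0.0551
gripper_force: 33.4
```

Call:
jog_arm(
  plan="0 0 0 0 0 -1 255; 0 0 0 0 0 -3 255; 0 0 0 0 0 -3.9 255; 0 0 0 0 0 -3.9 255; 0 0 4.3 0 0 -1.2 255; 0 0 0 2.5 0 0 255; 0 0 0 3.65 -0.19 0 255; 0 0 0 3.65 -0.19 0 255; 0 0 0 3.65 -0.19 0 255; 0 0 0 3.65 -0.19 0 255",
)

```text
time_s: 8.65
position: [0.5718, -0.2046, 0.1363]
tool_rot: [[-0.055, 0.999, 0.001], [0.999, 0.055, -0.0], [-0.0, 0.001, -1.0]]
ft_force: [-0.3, -0.7, -0.9]
grip_width: 0.0551
gripper_force: 32.6
```

Call:
jog_arm(
  plan="0 0 0 3.65 -0.19 0 255; 0 0 0 3.65 -0.19 0 255; 0 0 0 3.65 -0.19 0 255; 0 0 0 3.65 -0.19 0 255; 0 0 0 3.65 -0.19 0 255; 0 0 0 3.65 -0.19 0 255; 0 0 0 3.65 -0.19 0 255; 0 0 0 3.65 -0.19 0 255; 0 0 0 3.65 -0.19 0 255; 0 0 0 1 -0.1 0 255",
)

```text
time_s: 9.48
position: [0.5345, 0.1351, 0.1364]
tool_rot: [[-0.059, 0.998, 0.001], [0.998, 0.059, 0.001], [0.001, 0.001, -1.0]]
ft_force: [-0.2, 0.4, -0.4]
grip_width: 0.0555
gripper_force: 32.6
```

Call:
jog_arm(
  plan="0 0 0 0 0 3 255; 0 0 0 0 0 3 255; 0 0 0 0 0 2 255; 0 0 0 0 0 0 255; 0 0 0 0 0 0 255",
)

```text
time_s: 9.9
position: [0.5357, 0.1306, 0.0557]
tool_rot: [[-0.055, 0.998, -0.001], [0.998, 0.055, -0.0], [-0.0, -0.001, -1.0]]
ft_force: [-0.2, -0.5, -0.8]
grip_width: 0.0554
gripper_force: 32.6
```

```bash
python3 - <<'E'
from h import *
w=shot('wrist'); save(w,'w3.png')
p,R=pose(); print(p,R,env.observe()['grip_width'],env.observe()['time_s'])
for o in models.outline_of('wrist','cradle')[:2]:
    P=cloud(w,o['region']); print(o['confidence'],np.round(o['bbox']),*rect(P,0.0,.2),'z',np.percentile(P[:,2],[5,50,95]))
s=shot('side'); 
for o in models.outline_of('side','cradle')[:1]:
    P=cloud(s,o['region']); print('side',np.round(o['bbox']),*rect(P,.0,.2),'z',np.percentile(P[:,2],[2,50,98]))
E
```

```text
[0.5364 0.1306 0.0567] [[-0.0548  0.9985  0.0017]
 [ 0.9985  0.0548 -0.    ]
 [-0.0001  0.0017 -1.    ]] 0.055351406160211385 9.95
0.76 [322. 270. 159. 197.] [538.   99.8] [ 90.1 142.7] long heading 92.9 z [0.0647 0.0702 0.0769]
side [272. 247.  27.  32.] [535.8 142.1] [57.2 61.5] long heading 91.7 z [0.0562 0.07   0.0804]
```

View pics/w3.png

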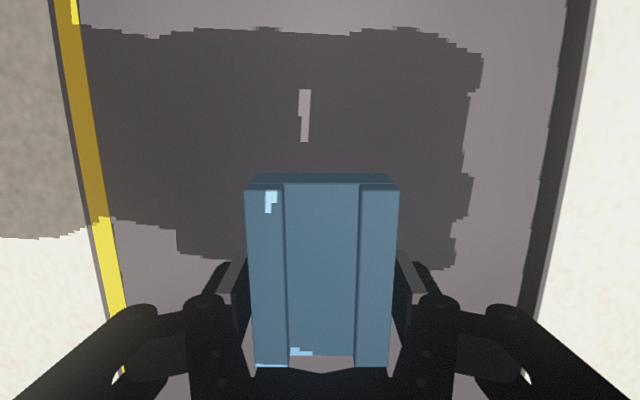

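```bash
python3 - <<'E'
from h import *
im=dict(np.load('x.npz')) if False else imaging.get_image('wrist')
print(onz(im,[[245,187],[398,187],[284,184],[360,184],[248,365],[392,366]],.077))
P=onz(im,[[245,187],[398,187]],.077); m=P.mean(0); print('centre',m[:2]-.04*np.array([np.cos(np.radians(93.15)),np.sin(np.radians(93.15))]), pose()[0])
E
```

```text
[[0.5076 0.1699 0.077 ]
 [0.5615 0.1728 0.077 ]
 [0.5213 0.1717 0.077 ]
 [0.548  0.1732 0.077 ]
 [0.5081 0.0928 0.077 ]
 [0.5685 0.0954 0.077 ]]
centre [0.5367 0.1314] [0.5363 0.1307 0.0568]
```

Call:
jog_arm(
  plan="0 0 0 0 0 2 255; 0 0 0 0 0 1.5 255; 0 0 0 0 0 0.7 255; 0 0 0 0 0 0.35 255; 0 0 0 0 0 0 255; 0 0 0 0 0 0 255; 0 0 0 0 0 0 0; 0 0 0 0 0 0 0; 0 0 0 0 0 0 0; 0 0 0 0 0 0 0",
)

```text
time_s: 10.98
position: [0.5357, 0.1309, 0.01]
tool_rot: [[-0.055, 0.998, 0.0], [0.998, 0.055, 0.0], [0.0, 0.0, -1.0]]
ft_force: [-0.9, -0.4, 0.1]
grip_width: 0.0857
gripper_force: 0.0
```

Call:
jog_arm(
  plan="0 0 0 0 0 0 0; 0 0 0 0 0 -1 0; 0 0 0 0 0 -3 0; 0 0 0 0 0 -3.9 0; 0 0 0 0 0 -3.9 0; 0 0 0 0 0 -3.2 0; 0 0 0 0 0 0 0; 0 0 0 0 0 0 0",
)

```text
time_s: 11.65
position: [0.5361, 0.1309, 0.162]
tool_rot: [[-0.055, 0.998, 0.004], [0.998, 0.055, 0.0], [-0.0, 0.004, -1.0]]
ft_force: [0.0, -0.2, -0.3]
grip_width: 0.0852
gripper_force: 0.0
```

```bash
python3 - <<'E'
from h import *
w=shot('wrist'); save(w,'w4.png'); print(pose())
for o in models.outline_of('wrist','cradle')[:1]:
    P=cloud(w,o['region']); print(o['confidence'],np.round(o['bbox']),*rect(P,0.022,.2),'z',np.percentile(P[:,2],[5,50,95]))
    Q=P[(P[:,2]<.026)&(P[:,2]>.015)]; print('floor',np.median(Q[:,2]),np.median(Q,0), *rect(Q,0,1))
for o in models.outline_of('wrist','mat')[:1]:
    print(*rect(cloud(w,o['region']),-.01,.02))
E
```

```text
(array([0.5353, 0.1309, 0.1602]), array([[-0.0551,  0.9985,  0.0005],
       [ 0.9985,  0.0551,  0.    ],
       [-0.    ,  0.0005, -1.    ]]))
0.97 [322. 184.  73. 104.] [536.3 131.3] [55.3 79.6] long heading 93.1 z [0.0199 0.0253 0.0318]
floor 0.021012598387528336 [0.5365 0.1339 0.021 ] [536.2 131.1] [54.  80.2] long heading 93.2
[536.6 120.5] [284.8 306.4] long heading 93.3
```

View pics/w4.png

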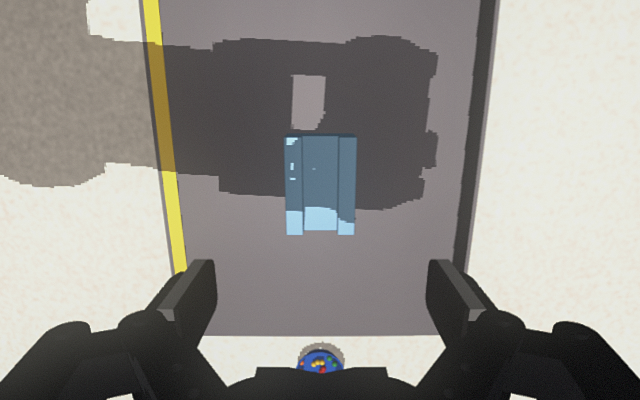

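The cradle sits on the cross at (320,185), channel floor at z=0.021, square to the mat. Next the model.

Call:
jog_arm(
  plan="0 0 0 -3.7 0.24 -0.6 0; 0 0 0 -3.7 0.24 -0.6 0; 0 0 0 -3.7 0.24 -0.6 0; 0 0 0 -3.7 0.24 -0.6 0; 0 0 0 -3.7 0.24 -0.6 0; 0 0 0 -3.7 0.24 -0.6 0; 0 0 0 -3.7 0.24 -0.6 0; 0 0 0 -3.7 0.24 -0.6 0; 0 0 0 -3.7 0.24 -0.6 0; 0 0 0 -3.7 0.24 -0.6 0",
)

```text
time_s: 12.63
position: [0.5795, -0.239, 0.2185]
tool_rot: [[-0.055, 0.998, -0.003], [0.998, 0.055, 0.002], [0.002, -0.003, -1.0]]
ft_force: [0.2, -0.9, 0.3]
grip_width: 0.0853
gripper_force: 0.0
```

Call:
jog_arm(
  plan="0 0 1.3 0 0 0 0; 0 0 0 0 0 0 0; 0 0 0 0 0 0 0; 0 0 0 0 0 0 0",
)

```text
time_s: 12.97
position: [0.5798, -0.236, 0.219]
tool_rot: [[-0.034, 0.999, -0.002], [0.999, 0.034, 0.001], [0.001, -0.002, -1.0]]
ft_force: [0.2, -0.8, -0.1]
grip_width: 0.085
gripper_force: 0.0
```

```bash
python3 - <<'E'
from h import *
w=shot('wrist'); save(w,'w5.png'); print(pose())
for o in models.outline_of('wrist','model')[:2]:
    P=cloud(w,o['region']); print(o['confidence'],np.round(o['bbox']),*rect(P,0.003,.2),'z',np.percentile(P[:,2],[5,50,95,100]))
    # body ridge: fit a line to the fuselage ahead of wings
    B=P[(P[:,2]>.024)&(P[:,1]>-.25)&(P[:,1]<-.195)]
    if len(B)>50:
        k=np.polyfit(B[:,1],B[:,0],1); print('axis x at y=-.236',np.polyval(k,-.236),'heading',90-np.degrees(np.arctan(k[0])),'top z',np.percentile(B[:,2],98),'y range',P[:,1].min(),P[:,1].max())
for t in models.tip_of('wrist','model')[:2]: print('tip',t,onz(w,t['at'],0.0))
E
```

```text
(array([ 0.5799, -0.2359,  0.2193]), array([[-0.0343,  0.9994, -0.0011],
       [ 0.9994,  0.0343,  0.0008],
       [ 0.0009, -0.0011, -1.    ]]))
0.82 [440. 268.  85.  45.] [ 708.5 -340.2] [85.4 40. ] long heading 10.0 z [0.0118 0.0192 0.0285 0.0375]
0.62 [322. 170.  74. 140.] [ 579.6 -233.9] [ 69.  124.1] long heading 92.4 z [0.0215 0.0306 0.0363 0.0542]
axis x at y=-.236 0.580804296231751 heading 91.50370727396724 top z 0.03671696058407923 y range -0.3125489335255305 -0.1717913648177254
tip {'at': [434.7, 267.9], 'confidence': 0.79} [[ 0.7111 -0.3471  0.    ]]
tip {'at': [320.3, 164.0], 'confidence': 0.58} [[ 0.579  -0.2338  0.    ]]
```

View pics/w5.png

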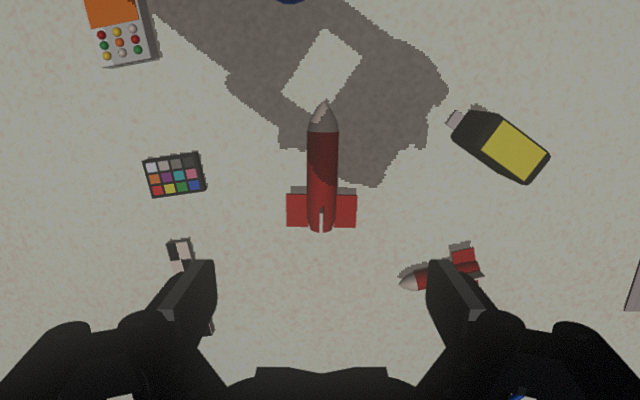

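The model is centred at about (322,166), nose tip (322,100) and tail (322,231). The tool is already over its origin and aligned, so I descend straight down.

Call:
jog_arm(
  plan="0 0 0 0 0 3.9 0; 0 0 0 0 0 3.9 0; 0 0 0 0 0 3.9 0; 0 0 0 0 0 3.9 0; 0 0 0 0 0 3 0; 0 0 0 0 0 1.5 0; 0 0 0 0 0 0.5 0; 0 0 0 0 0 0 0; 0 0 0 0 0 0 255; 0 0 0 0 0 0 255",
  grip_force=40,
)

```text
time_s: 13.95
position: [0.5808, -0.2376, 0.0155]
tool_rot: [[-0.033, 0.999, 0.003], [0.999, 0.033, -0.002], [-0.002, 0.002, -1.0]]
ft_force: [0.3, -0.4, 0.8]
grip_width: 0.0638
gripper_force: 0.0
```

Call:
jog_arm(
  plan="0 0 0 0 0 0 255; 0 0 0 0 0 0 255; 0 0 0 0 0 0 255; 0 0 0 0 0 0 255; 0 0 0 0 0 0 255; 0 0 0 0 0 0 255; 0 0 0 0 0 0 255; 0 0 0 0 0 0 255",
)

```text
time_s: 14.62
position: [0.5803, -0.2375, 0.015]
tool_rot: [[-0.032, 0.999, 0.001], [0.999, 0.032, -0.001], [-0.001, 0.001, -1.0]]
ft_force: [-0.8, 0.6, 5.3]
grip_width: 0.0283
gripper_force: 39.5
```

Call:
jog_arm(
  plan="0 0 0 0 0 -1 255; 0 0 0 0 0 -3 255; 0 0 0 0 0 -3.5 255; 0 0 0 0 0 -3.5 255; 0 0 -1.3 0 0 -1 255; 0 0 0 3 0 0 255; 0 0 0 3.5 -0.24 0 255; 0 0 0 3.5 -0.24 0 255; 0 0 0 3.5 -0.24 0 255; 0 0 0 3.5 -0.24 0 255",
)

```text
time_s: 15.45
position: [0.5602, -0.0665, 0.1338]
tool_rot: [[-0.055, 0.998, -0.001], [0.998, 0.055, 0.0], [0.0, -0.001, -1.0]]
ft_force: [-0.1, 0.5, -1.8]
grip_width: 0.0285
gripper_force: 39.9
```

Call:
jog_arm(
  plan="0 0 0 3.5 -0.24 0 255; 0 0 0 3.5 -0.24 0 255; 0 0 0 3.5 -0.24 0 255; 0 0 0 3.5 -0.24 0 255; 0 0 0 3.5 -0.24 0 255; 0 0 0 2.45 -0.21 0 255; 0 0 0 0 0 3 255; 0 0 0 0 0 2 255; 0 0 0 0 0 0 255; 0 0 0 0 0 0 255",
)

```text
time_s: 16.28
position: [0.5355, 0.1303, 0.0836]
tool_rot: [[-0.055, 0.998, -0.002], [0.998, 0.055, -0.0], [0.0, -0.002, -1.0]]
ft_force: [0.0, 0.2, -2.1]
grip_width: 0.0282
gripper_force: 39.8
```

```bash
python3 - <<'E'
from h import *
w=shot('wrist'); save(w,'w6.png'); print(pose(),env.observe()['grip_width'])
for n,im in (('wrist',w),('side',shot('side'))):
  for o in models.outline_of(n,'model')[:3]:
    P=cloud(im,o['region'])
    if len(P)>20: print(n,o['confidence'],np.round(o['bbox']),*rect(P,0.003,.2),'z',np.percentile(P[:,2],[1,5,50,95,99]))
for o in models.outline_of('wrist','cradle')[:1]:
    P=cloud(w,o['region']); print(o['confidence'],np.round(o['bbox']),*rect(P,0.022,.045))
E
```

```text
(array([0.5363, 0.1302, 0.0846]), array([[-0.0549,  0.9985,  0.0005],
       [ 0.9985,  0.0549, -0.    ],
       [-0.    ,  0.0005, -1.    ]])) 0.02830746991454272
wrist 0.71 [322. 242.  98. 265.] [538.8 123.4] [ 49.6 146.1] long heading 90.8 z [0.0891 0.091  0.1016 0.1048 0.1107]
side 0.97 [279. 241.  43.  32.] [531.3 140.6] [104.8  92.8] long heading 28.4 z [0.0711 0.0907 0.1022 0.1071 0.1084]
0.67 [322. 197. 102.  98.] [535.7 143.6] [55.6 55.1] long heading 3.3
```

View pics/w6.png

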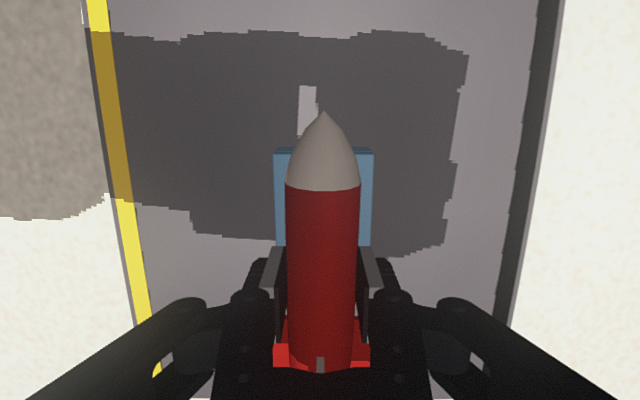

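```bash
python3 - <<'E'
from h import *
im=shot('wrist'); u=np.array([np.cos(np.radians(93.15)),np.sin(np.radians(93.15))]); v=np.array([u[1],-u[0]])
C=np.array([.5363,.1312])
for px,z in (([324,111],.0906),([286,184],.0906),([360,184],.0906)):
    q=onz(im,px,z)[0,:2]-C; print(px,'along',q@u,'across',q@v)
q=onz(im,[[274,152],[373,152]],.031)[:,:2]-C; print(q@u,q@v)
E
```

```text
[324, 111] along 0.06496620772997506 across 0.0014418888797758781
[286, 184] along 0.03698915182734003 across -0.013398798207123572
[360, 184] along 0.03698547951664968 across 0.015666032321063485
[0.0399 0.0399] [-0.0253  0.0291]
```

The nose tip at (324,111) is 65 mm along the channel and laterally within 1 mm of the cradle, so I lower it.

Call:
jog_arm(
  plan="0 0 0 0 0 1.5 255; 0 0 0 0 0 1.5 255; 0 0 0 0 0 1 255; 0 0 0 0 0 0.5 255; 0 0 0 0 0 0.2 255; 0 0 0 0 0 0 255; 0 0 0 0 0 0 255",
)

```text
time_s: 17.17
position: [0.5363, 0.1304, 0.0374]
tool_rot: [[-0.055, 0.998, 0.001], [0.998, 0.055, 0.0], [-0.0, 0.001, -1.0]]
ft_force: [0.3, -0.1, -2.1]
grip_width: 0.0282
gripper_force: 39.8
```

Call:
jog_arm(
  plan="0 0 0 0 0 0.1 255; 0 0 0 0 0 0 255; 0 0 0 0 0 0 255",
)

```text
time_s: 17.42
position: [0.5361, 0.1304, 0.0361]
tool_rot: [[-0.055, 0.998, 0.001], [0.998, 0.055, 0.0], [-0.0, 0.001, -1.0]]
ft_force: [-0.1, 0.1, -1.3]
grip_width: 0.0286
gripper_force: 39.8
```

Call:
jog_arm(
  plan="0 0 0 0 0 0.08 255; 0 0 0 0 0 0 255; 0 0 0 0 0 0 255",
)

```text
time_s: 17.67
position: [0.5361, 0.1304, 0.0359]
tool_rot: [[-0.055, 0.998, 0.001], [0.998, 0.055, 0.0], [-0.0, 0.001, -1.0]]
ft_force: [-2.3, -0.2, 5.7]
grip_width: 0.0284
gripper_force: 40.7
```

Contact is made, so I release gently, opening gradually.

Call:
jog_arm(
  plan="0 0 0 0 0 0 150; 0 0 0 0 0 0 130; 0 0 0 0 0 0 110; 0 0 0 0 0 0 80; 0 0 0 0 0 0 40; 0 0 0 0 0 0 0; 0 0 0 0 0 0 0; 0 0 0 0 0 -0.5 0; 0 0 0 0 0 -2 0; 0 0 0 0 0 -3.5 0",
)

```text
time_s: 18.5
position: [0.5343, 0.1302, 0.0933]
tool_rot: [[-0.055, 0.998, -0.007], [0.998, 0.055, -0.0], [0.0, -0.007, -1.0]]
ft_force: [1.1, 0.2, 0.6]
grip_width: 0.0855
gripper_force: 0.0
```

Call:
jog_arm(
  plan="0 0 0 0 0 -3.9 0; 0 0 0 0 0 -3.9 0; 0 0 0 0 0 -2 0; 0 0 0 0 0 0 0; 0 0 0 0 0 0 0",
)

```text
time_s: 18.92
position: [0.5361, 0.1304, 0.1941]
tool_rot: [[-0.055, 0.998, 0.002], [0.998, 0.055, 0.0], [-0.0, 0.002, -1.0]]
ft_force: [-0.1, -0.6, -0.7]
grip_width: 0.0855
gripper_force: 0.0
```

```bash
python3 - <<'E'
from h import *
w=shot('wrist'); save(w,'w7.png'); print(pose(),env.observe()['time_s'])
for q in ('model','cradle'):
  for o in models.outline_of('wrist',q)[:1]:
    P=cloud(w,o['region']); print(q,o['confidence'],np.round(o['bbox']),*rect(P,0.022,.2),'z',np.percentile(P[:,2],[1,5,50,95,99]))
E
```

```text
(array([0.5355, 0.1304, 0.1927]), array([[-0.055 ,  0.9985, -0.0006],
       [ 0.9985,  0.055 , -0.    ],
       [ 0.    , -0.0006, -1.    ]])) 18.9667
model 0.94 [320. 179.  82. 158.] [535.5 133.8] [ 69.2 123.4] long heading 93.6 z [0.042  0.0428 0.0522 0.0572 0.0727]
cradle 0.93 [322. 167.  66.  78.] [536.  138.2] [55.3 66.4] long heading 93.2 z [0.0035 0.0292 0.0309 0.0321 0.0326]
```

View pics/w7.png

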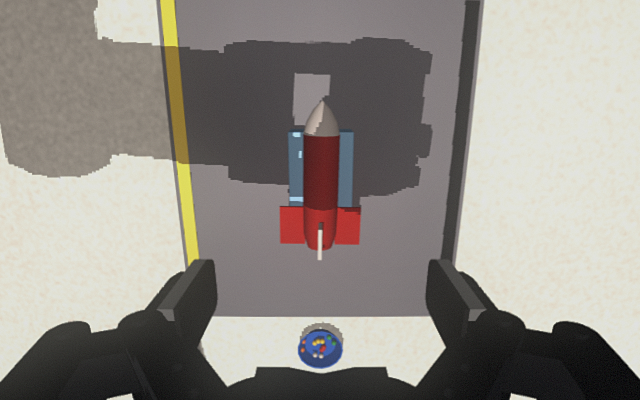

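The model stands upright, its body at (321,170), centred in the cradle. Now the colour chart.

Call:
jog_arm(
  plan="0 0 0 -3.72 -1.26 0 0; 0 0 0 -3.72 -1.26 0 0; 0 0 0 -3.72 -1.26 0 0; 0 0 0 -3.72 -1.26 0 0; 0 0 0 -3.72 -1.26 0 0; 0 0 0 -3.72 -1.26 0 0; 0 0 0 -3.72 -1.26 0 0; 0 0 0 -3.72 -1.26 0 0; 0 0 0 -3.72 -1.26 0 0; 0 0 0 -3.72 -1.26 0 0",
)

```text
time_s: 19.9
position: [0.4294, -0.2495, 0.1919]
tool_rot: [[-0.055, 0.998, -0.002], [0.998, 0.055, 0.002], [0.002, -0.002, -1.0]]
ft_force: [1.2, 0.3, -0.9]
grip_width: 0.0856
gripper_force: 0.0
```

Call:
jog_arm(
  plan="0 0 -6.85 0 0 0 0; 0 0 0 0 0 0 0; 0 0 0 0 0 0 0; 0 0 0 0 0 0 0",
)

```text
time_s: 20.23
position: [0.4307, -0.2469, 0.1925]
tool_rot: [[-0.172, 0.985, -0.001], [0.985, 0.172, 0.001], [0.001, -0.001, -1.0]]
ft_force: [-0.4, -0.2, 0.4]
grip_width: 0.0857
gripper_force: 0.0
```

```bash
python3 - <<'E'
from h import *
w=shot('wrist'); save(w,'w8.png'); p,R=pose(); print(p,R)
for q in ('colour_chart','scale_bar'):
  for o in models.outline_of('wrist',q)[:1]:
    P=cloud(w,o['region']); print(q,o['confidence'],np.round(o['bbox']),*rect(P,0.005,.2),'z',np.percentile(P[:,2],[5,50,95]))
    rr,cc=np.nonzero(o['region']); print('   proj',*rect(onz(w,np.c_[cc,rr],.01),-1,1))
go([.4306,-.248,.005],10.5)
E
```

```text
[ 0.4308 -0.2469  0.1927] [[-0.1729  0.9849 -0.0006]
 [ 0.9849  0.1729  0.0008]
 [ 0.0008 -0.0005 -1.    ]]
colour_chart 0.91 [319. 173.  60.  42.] [ 429.8 -248.8] [55.1 40.2] long heading 10.1 z [0.0026 0.0097 0.011 ]
   proj [ 430.  -247.8] [57.6 42.4] long heading 11.4
scale_bar 0.59 [306. 298.  31. 106.] [ 437.3 -380.9] [ 23.8 120. ] long heading 99.9 z [0.0007 0.0096 0.0108]
   proj [ 437.3 -379. ] [ 25.7 124.2] long heading 99.3
turn [-0.01 -0.02 -0.48] shift(before turn, tool cm) [-0.1  -0.04 18.79] rows 5 | per row turn [-0.  -0.  -0.1] shift world-per-row [-0.006 -0.02  -3.759] yaw now 10.02
```

View pics/w8.png

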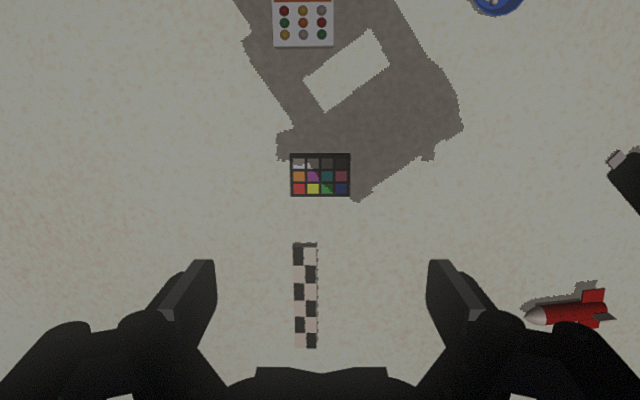

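Chart at (320,174), bar at (305,295). For these thin slabs I need the finger-tip height at partial closures, so I check it in the air.

Call:
jog_arm(
  plan="0 0 0 0 0 0 80; 0 0 0 0 0 0 80; 0 0 0 0 0 0 80; 0 0 0 0 0 0 80; 0 0 0 0 0 0 80",
)

```text
time_s: 20.8
position: [0.4306, -0.2479, 0.1931]
tool_rot: [[-0.174, 0.985, 0.0], [0.985, 0.174, -0.0], [-0.0, 0.0, -1.0]]
ft_force: [0.2, 0.2, -0.5]
grip_width: 0.0588
gripper_force: 0.0
```

```bash
cat > tips.py <<'E'
from h import *
w=shot('wrist'); p,R=pose(); m=np.ones((400,640),bool)
P=(cloud(w,m)-p)@R; P=P[(P[:,2]<.06)&(np.abs(P[:,1])<.06)]
print('width',env.observe()['grip_width'])
for s in (-1,1):
    Q=P[P[:,1]*s>0]; print(len(Q),'tip z in tool',np.percentile(Q[:,2],[90,98,99.5,100]),'y near tip',np.median(Q[Q[:,2]>np.percentile(Q[:,2],98)],0))
E
python3 tips.py
```

```text
width 0.05877482847390514
19313 tip z in tool [-0.0355 -0.0149 -0.0091 -0.004 ] y near tip [ 0.0063 -0.0291 -0.0112]
19180 tip z in tool [-0.0356 -0.015  -0.0091 -0.0042] y near tip [ 0.0064  0.0296 -0.0115]
```

Call:
jog_arm(
  plan="0 0 0 0 0 0 165; 0 0 0 0 0 0 165; 0 0 0 0 0 0 165; 0 0 0 0 0 0 165; 0 0 0 0 0 0 165; 0 0 0 0 0 0 165",
)

```text
time_s: 21.35
position: [0.4306, -0.248, 0.193]
tool_rot: [[-0.174, 0.985, 0.0], [0.985, 0.174, 0.0], [0.0, 0.0, -1.0]]
ft_force: [0.7, -0.1, -0.3]
grip_width: 0.0301
gripper_force: 0.0
```

```bash
python3 tips.py
```

```text
width 0.030377849868370492
20591 tip z in tool [-0.0384 -0.0137 -0.0066  0.0001] y near tip [ 0.0073 -0.0165 -0.0092]
20610 tip z in tool [-0.0384 -0.0138 -0.0065 -0.0005] y near tip [ 0.0074  0.0168 -0.0096]
```

Call:
jog_arm(
  plan="0 0 -0.5 0 0 0 30; 0 0 0 0 0 3.9 30; 0 0 0 0 0 3.9 30; 0 0 0 0 0 3.9 30; 0 0 0 0 0 3.9 30; 0 0 0 0 0 2 30; 0 0 0 0 0 1.2 30; 0 0 0 0 0 0.7 30; 0 0 0 0 0 0 30; 0 0 0 0 0 0 30",
  grip_force=30,
)

```text
time_s: 22.23
position: [0.4309, -0.2482, -0.0015]
tool_rot: [[-0.183, 0.983, 0.0], [0.983, 0.183, -0.0], [-0.0, 0.0, -1.0]]
ft_force: [-0.4, 0.3, 0.3]
grip_width: 0.0753
gripper_force: 0.0
```

Call:
jog_arm(
  plan="0 0 0 0 0 0 255; 0 0 0 0 0 0 255; 0 0 0 0 0 0 255; 0 0 0 0 0 0 255; 0 0 0 0 0 0 255; 0 0 0 0 0 0 255",
)

```text
time_s: 22.73
position: [0.431, -0.2484, -0.0007]
tool_rot: [[-0.182, 0.983, 0.002], [0.983, 0.182, -0.002], [-0.002, 0.001, -1.0]]
ft_force: [-0.9, 0.6, 5.9]
grip_width: 0.0551
gripper_force: 31.5
```

Call:
jog_arm(
  plan="0 0 0 0 0 -1 255; 0 0 0 0 0 -3 255; 0 0 0 0 0 -3.9 255; 0 0 3.67 0 0 -3.9 255; 0 0 3.67 0 0 -3.9 255; 0 0 0 3 0.8 0 255; 0 0 0 3.65 0.97 0 255; 0 0 0 3.65 0.97 0 255; 0 0 0 3.65 0.97 0 255; 0 0 0 3.65 0.97 0 255",
)

```text
time_s: 23.57
position: [0.4676, -0.068, 0.1559]
tool_rot: [[-0.055, 0.999, 0.001], [0.999, 0.055, -0.001], [-0.001, 0.001, -1.0]]
ft_force: [0.4, 0.2, 0.3]
grip_width: 0.0547
gripper_force: 32.4
```

Call:
jog_arm(
  plan="0 0 0 3.65 0.97 0 255; 0 0 0 3.65 0.97 0 255; 0 0 0 3.65 0.97 0 255; 0 0 0 3.65 0.97 0 255; 0 0 0 3.65 0.97 0 255; 0 0 0 3.65 0.97 0 255; 0 0 0 3.65 0.97 0 255; 0 0 0 3.65 0.97 0 255; 0 0 0 0.6 0.15 0 255; 0 0 0 0 0 0 255",
)

```text
time_s: 24.4
position: [0.5299, 0.2342, 0.1553]
tool_rot: [[-0.059, 0.998, 0.001], [0.998, 0.059, 0.0], [0.0, 0.001, -1.0]]
ft_force: [1.1, -0.4, -0.8]
grip_width: 0.0549
gripper_force: 32.4
```

```bash
python3 - <<'E'
from h import *
w=shot('wrist'); save(w,'w9.png'); print(env.observe()['grip_width'])
for q in ('colour_chart','lamp'):
  for o in models.outline_of('wrist',q)[:1]:
    P=cloud(w,o['region']); print(q,o['confidence'],np.round(o['bbox']),*rect(P,0.005,.2),'z',np.percentile(P[:,2],[5,50,95]))
go([.5307,.2320,.0033],3.15)
E
```

```text
0.054909958892763365
colour_chart 0.82 [323. 272. 139.  93.] [530.1 234. ] [56.  41.1] long heading 3.4 z [0.1612 0.1656 0.1667]
lamp 0.64 [324.  54.  81.  88.] [525.5 324.2] [44.9 44.8] long heading 66.9 z [0.0974 0.1033 0.1071]
turn [-0.    0.02 -0.04] shift(before turn, tool cm) [ 0.09  0.08 15.2 ] rows 4 | per row turn [-0.    0.01 -0.01] shift world-per-row [ 0.019  0.022 -3.8  ] yaw now 3.11
```

View pics/w9.png

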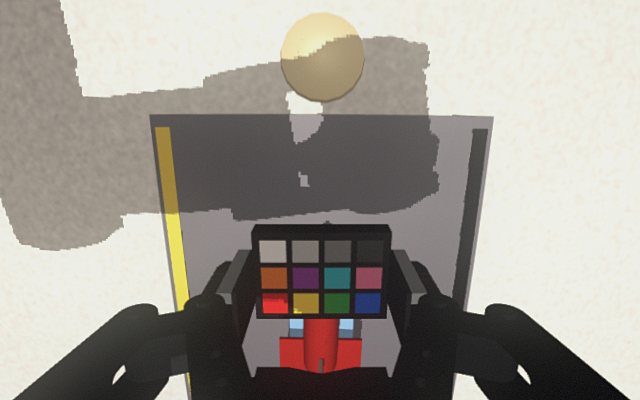

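```bash
python3 - <<'E'
from h import *
for n in ('side','top'):
    s=shot(n); p,R=pose()
    P=(cloud(s,np.ones((400,640),bool))-p)@R
    Q=P[(P[:,2]<-.02)&(P[:,2]>-.3)&(np.abs(P[:,1])<.12)&(np.abs(P[:,0])<.2)]
    print(n)
    for a in np.arange(.03,.15,.01):
        B=Q[(Q[:,0]>a)&(Q[:,0]<a+.01)]
        if len(B)>3: print(round(a,2),len(B),'y',B[:,1].min(),B[:,1].max(),'z lowest/highest',np.percentile(B[:,2],[98,2]))
E
```

```text
side
0.03 528 y -0.02393426305389777 0.02340698101227468 z lowest/highest [-0.1327 -0.2995]
0.04 1228 y -0.11987043230813631 0.017433017208704323 z lowest/highest [-0.2365 -0.2991]
0.05 1233 y -0.0760258031295322 0.01980299271548507 z lowest/highest [-0.218  -0.2993]
0.06 1196 y -0.0402443843597694 0.0358940338998518 z lowest/highest [-0.2214 -0.2977]
0.07 257 y -0.014099405125790495 0.01876369858175917 z lowest/highest [-0.2419 -0.2787]
top
0.03 868 y -0.0778568979115514 0.034689837531498374 z lowest/highest [-0.2274 -0.2992]
0.04 206 y -0.027453331817717173 0.038243562554718655 z lowest/highest [-0.27   -0.2997]
0.05 90 y 0.00508742559701768 0.03920516985311198 z lowest/highest [-0.2728 -0.2999]
0.06 20 y 0.010196189181995781 0.03397350112237563 z lowest/highest [-0.2758 -0.2971]
```

The gripper parts near the lamp sit more than 20 cm above the TCP, so the descent is clear.

Call:
jog_arm(
  plan="0 0 0 0.05 0.08 3.5 255; 0 0 0 0 0 3.9 255; 0 0 0 0 0 3.5 255; 0 0 0 0 0 2 255; 0 0 0 0 0 1.2 255; 0 0 0 0 0 0.7 255; 0 0 0 0 0 0.2 255; 0 0 0 0 0 0 255; 0 0 0 0 0 0 255; 0 0 0 0 0 0 255",
)

```text
time_s: 25.48
position: [0.5315, 0.2327, 0.0061]
tool_rot: [[-0.055, 0.998, 0.002], [0.998, 0.055, 0.0], [0.0, 0.002, -1.0]]
ft_force: [-1.0, 0.3, -0.9]
grip_width: 0.0545
gripper_force: 32.4
```

Call:
jog_arm(
  plan="0 0 0 0 0 0.2 255; 0 0 0 0 0 0 255; 0 0 0 0 0 0.08 255; 0 0 0 0 0 0 255; 0 0 0 0 0 0 255",
)

```text
time_s: 25.9
position: [0.531, 0.2329, 0.0023]
tool_rot: [[-0.055, 0.998, 0.0], [0.998, 0.055, 0.0], [0.0, 0.0, -1.0]]
ft_force: [-0.6, 0.5, 1.8]
grip_width: 0.0547
gripper_force: 32.5
```

Call:
jog_arm(
  plan="0 0 0 0 0 0 60; 0 0 0 0 0 0 0; 0 0 0 0 0 0 0; 0 0 0 0 0 0 0; 0 0 0 0 0 0 0; 0 0 0 0 0 -1 0; 0 0 0 0 0 -3.5 0; 0 0 0 0 0 -3.9 0; 0 0 0 0 0 -3.9 0; 0 0 0 0 0 -3.9 0",
)

```text
time_s: 26.73
position: [0.5305, 0.2327, 0.1669]
tool_rot: [[-0.055, 0.998, 0.0], [0.998, 0.055, 0.0], [0.0, 0.0, -1.0]]
ft_force: [0.4, 0.5, -0.4]
grip_width: 0.0856
gripper_force: 0.0
```

Call:
jog_arm(
  plan="0 0 0 -3.8 -0.8 0 0; 0 0 0 -3.8 -0.8 0 0; 0 0 0 -3.8 -0.8 0 0; 0 0 0 -3.8 -0.8 0 0; 0 0 0 -3.8 -0.8 0 0; 0 0 0 -3.8 -0.8 0 0; 0 0 0 -3.8 -0.8 0 0; 0 0 0 -3.8 -0.8 0 0; 0 0 0 -3.8 -0.8 0 0; 0 0 0 -3.8 -0.8 0 0",
)

```text
time_s: 27.57
position: [0.4713, -0.1528, 0.1652]
tool_rot: [[-0.055, 0.998, 0.001], [0.998, 0.055, -0.0], [-0.001, 0.001, -1.0]]
ft_force: [1.1, 0.8, 0.6]
grip_width: 0.0854
gripper_force: 0.0
```

Call:
jog_arm(
  plan="0 0 -3.2 -3.8 -0.8 0 0; 0 0 -3.2 -3.8 -0.8 0 0; 0 0 0 -3.8 -0.8 0 0; 0 0 0 -3.8 -0.8 0 0; 0 0 0 -3.8 -0.8 0 0; 0 0 0 -3.8 -0.8 0 0; 0 0 0 0 0 0 0; 0 0 0 0 0 0 0; 0 0 0 0 0 0 0",
)

```text
time_s: 28.32
position: [0.4559, -0.3827, 0.1645]
tool_rot: [[-0.166, 0.986, -0.0], [0.986, 0.166, 0.0], [0.001, -0.0, -1.0]]
ft_force: [0.8, 0.5, -0.2]
grip_width: 0.0851
gripper_force: 0.0
```

```bash
python3 - <<'E'
from h import *
w=shot('wrist'); p,R=pose(); print(p,env.observe()['time_s'])
for o in models.outline_of('wrist','scale_bar')[:2]:
    P=cloud(w,o['region']); r=rect(P,0.006,.2); print(o['confidence'],np.round(o['bbox']),*r,'z',np.percentile(P[:,2],[5,50,95]))
    rr,cc=np.nonzero(o['region']); print('   proj',*rect(onz(w,np.c_[cc,rr],.01),-1,1))
    go([r[0][0]/1000,r[0][1]/1000,-.001],r[3]-90)
E
```

```text
[ 0.4562 -0.3822  0.1647] 28.3667
0.94 [299. 175.  35. 139.] [ 437.5 -381.5] [ 24.  120.2] long heading 100.1 z [0.0085 0.0097 0.0109]
   proj [ 437.5 -381.2] [ 24.  119.7] long heading 100.1
turn [ 0.   -0.01 -0.46] shift(before turn, tool cm) [ 0.36 -1.84 16.57] rows 5 | per row turn [ 0.   -0.   -0.09] shift world-per-row [-0.376  0.01  -3.314] yaw now 9.64
```

Call:
jog_arm(
  plan="0 0 -0.4 0.36 -1.84 0 90; 0 0 0 0 0 3.9 90; 0 0 0 0 0 3.9 90; 0 0 0 0 0 3.9 90; 0 0 0 0 0 2.5 90; 0 0 0 0 0 1.4 90; 0 0 0 0 0 0.8 90; 0 0 0 0 0 0 90; 0 0 0 0 0 0 90; 0 0 0 0 0 0 255",
  grip_force=30,
)

```text
time_s: 29.25
position: [0.438, -0.3831, 0.0017]
tool_rot: [[-0.174, 0.985, 0.002], [0.985, 0.174, -0.002], [-0.002, 0.001, -1.0]]
ft_force: [0.4, 0.3, 0.6]
grip_width: 0.0443
gripper_force: 0.0
```

Call:
jog_arm(
  plan="0 0 0 0 0 0 255; 0 0 0 0 0 0 255; 0 0 0 0 0 0 255; 0 0 0 0 0 0 255; 0 0 0 0 0 0 255; 0 0 0 0 0 0 255",
)

```text
time_s: 29.75
position: [0.4378, -0.3832, 0.0015]
tool_rot: [[-0.173, 0.985, 0.001], [0.985, 0.173, -0.002], [-0.002, 0.001, -1.0]]
ft_force: [-0.0, 1.6, 6.4]
grip_width: 0.0232
gripper_force: 29.8
```

Call:
jog_arm(
  plan="0 0 0 0 0 -1 255; 0 0 0 0 0 -3 255; 0 0 0 0 0 -3.9 255; 0 0 3.4 0 0 -3.9 255; 0 0 3.42 0 0 -1.2 255; 0 0 0 3 0.3 0 255; 0 0 0 3.65 0.36 0 255; 0 0 0 3.65 0.36 0 255; 0 0 0 3.65 0.36 0 255; 0 0 0 3.65 0.36 0 255",
)

```text
time_s: 30.58
position: [0.4447, -0.2045, 0.1311]
tool_rot: [[-0.054, 0.999, 0.001], [0.999, 0.054, -0.001], [-0.001, 0.001, -1.0]]
ft_force: [1.6, -0.4, -0.7]
grip_width: 0.0229
gripper_force: 29.7
```

Call:
jog_arm(
  plan="0 0 0 3.65 0.36 0 255; 0 0 0 3.65 0.36 0 255; 0 0 0 3.65 0.36 0 255; 0 0 0 3.65 0.36 0 255; 0 0 0 3.65 0.36 0 255; 0 0 0 3.65 0.36 0 255; 0 0 0 3.65 0.36 0 255; 0 0 0 3.65 0.36 0 255; 0 0 0 3.65 0.36 0 255; 0 0 0 0.2 0.07 0 255",
)

```text
time_s: 31.42
position: [0.4594, 0.1304, 0.1311]
tool_rot: [[-0.06, 0.998, 0.001], [0.998, 0.06, 0.001], [0.001, 0.001, -1.0]]
ft_force: [-0.3, 0.3, -0.6]
grip_width: 0.0228
gripper_force: 29.7
```

Call:
jog_arm(
  plan="0 0 0 0 0 0 255; 0 0 0 0 0 0 255; 0 0 0 0 0 0 255",
)

```text
time_s: 31.67
position: [0.4601, 0.1246, 0.1305]
tool_rot: [[-0.054, 0.999, 0.0], [0.999, 0.054, -0.0], [-0.0, 0.0, -1.0]]
ft_force: [-0.1, -0.5, -1.1]
grip_width: 0.0227
gripper_force: 29.7
```

```bash
python3 - <<'E'
from h import *
w=shot('wrist'); save(w,'w10.png'); print(env.observe()['grip_width'],pose())
for q,lo,hi in (('scale_bar',.09,.2),('yellow_strip',-.01,.02),('colour_chart',.008,.03)):
  for o in models.outline_of('wrist',q)[:1]:
    P=cloud(w,o['region']); print(q,o['confidence'],np.round(o['bbox']),*rect(P,lo,hi),'z',np.percentile(P[:,2],[5,50,95]))
go([.4604,.1254,.005],3.15)
E
```

```text
0.02285968799774584 (array([0.4601, 0.1245, 0.1304]), array([[-0.0531,  0.9986,  0.0001],
       [ 0.9986,  0.0531, -0.0002],
       [-0.0002,  0.0001, -1.    ]]))
scale_bar 0.89 [322. 249.  66. 255.] [460.  129.6] [ 23.9 114.1] long heading 93.2 z [0.1376 0.1387 0.1398]
yellow_strip 0.91 [248. 140.  29. 277.] [404.8 148.6] [ 13.9 215.2] long heading 93.4 z [0.0026 0.0038 0.0049]
colour_chart 0.93 [435.  43.  88.  63.] [531.2 232.7] [57.2 40.3] long heading 3.1 z [0.0112 0.0128 0.0141]
turn [ 0.   0.  -0.1] shift(before turn, tool cm) [ 0.06  0.03 12.53] rows 4 | per row turn [ 0.    0.   -0.03] shift world-per-row [ 0.007  0.015 -3.133] yaw now 3.05
```

View pics/w10.png

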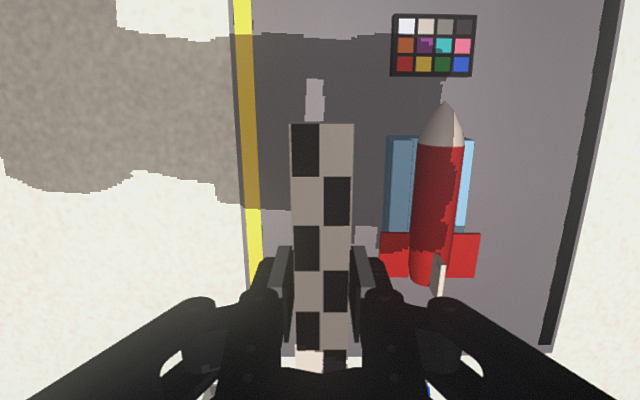

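The bar is held flat at (322,249), parallel to the strip, and the chart lies face up at (434,45). Lowering the bar now.

Call:
jog_arm(
  plan="0 0 0 0.06 0.03 3.5 255; 0 0 0 0 0 3.5 255; 0 0 0 0 0 2.5 255; 0 0 0 0 0 1.5 255; 0 0 0 0 0 0.9 255; 0 0 0 0 0 0.3 255; 0 0 0 0 0 0 255; 0 0 0 0 0 0 255; 0 0 0 0 0 0 255",
)

```text
time_s: 32.62
position: [0.4608, 0.1263, 0.0092]
tool_rot: [[-0.055, 0.998, 0.002], [0.998, 0.055, 0.0], [-0.0, 0.002, -1.0]]
ft_force: [0.9, 0.4, -0.3]
grip_width: 0.0234
gripper_force: 29.7
```

Call:
jog_arm(
  plan="0 0 0 0 0 0.3 255; 0 0 0 0 0 0 255; 0 0 0 0 0 0.1 255; 0 0 0 0 0 0 255; 0 0 0 0 0 0 255",
)

```text
time_s: 33.03
position: [0.4604, 0.1264, 0.0045]
tool_rot: [[-0.055, 0.998, 0.001], [0.998, 0.055, -0.0], [-0.0, 0.001, -1.0]]
ft_force: [-0.5, -0.4, 4.6]
grip_width: 0.0232
gripper_force: 30.2
```

Call:
jog_arm(
  plan="0 0 0 0 0 0 125; 0 0 0 0 0 0 125; 0 0 0 0 0 0 125; 0 0 0 0 0 0 125; 0 0 0 0 0 -1 125; 0 0 0 0 0 -3 125; 0 0 0 0 0 -3.9 125; 0 0 0 0 0 -3.9 125; 0 0 0 0 0 -3.9 125; 0 0 0 0 0 -3.9 125",
)

```text
time_s: 33.87
position: [0.4597, 0.1263, 0.2022]
tool_rot: [[-0.055, 0.998, -0.0], [0.998, 0.055, 0.0], [0.0, -0.0, -1.0]]
ft_force: [0.9, -0.1, -0.2]
grip_width: 0.0436
gripper_force: 0.0
```

Call:
jog_arm(
  plan="0 0 0 0 0 -3 125; 0 0 0 0 0 -3 125; 0 0 0 0 0 0 125; 0 0 0 0 0 0 125",
)

```text
time_s: 34.2
position: [0.4605, 0.1263, 0.2612]
tool_rot: [[-0.055, 0.998, 0.003], [0.998, 0.055, 0.0], [-0.0, 0.003, -1.0]]
ft_force: [0.0, -0.9, -0.4]
grip_width: 0.0437
gripper_force: 0.0
```

```bash
python3 - <<'E'
from h import *
w=shot('wrist'); save(w,'w11.png'); print(pose()[0],env.observe()['grip_width'],env.observe()['time_s'])
u=np.array([np.cos(np.radians(93.15)),np.sin(np.radians(93.15))]); v=np.array([u[1],-u[0]]); C=np.array([.5363,.1312])
for q,lo,hi in (('scale_bar',.008,.2),('yellow_strip',-.01,.02),('colour_chart',.008,.03),('cradle',.024,.04),('model',.024,.1)):
  for o in models.outline_of('wrist',q)[:1]:
    P=cloud(w,o['region']); r=rect(P,lo,hi); d=r[0]/1000-C; print(q,round(o['confidence'],2),*r,'z',np.percentile(P[:,2],[5,50,95]),'mat x,y',d@v,d@u)
s=shot('top')
for q in ('tape_measure','pin_box','model'):
  for o in models.outline_of('top',q)[:2]: print(q,o['bbox'])
E
```

```text
[0.46   0.1263 0.2599] 0.04392781170173157 34.25
scale_bar 0.61 [460.8 128.6] [ 23.5 120.3] long heading 93.6 z [0.0113 0.0127 0.0141] mat x,y -0.07552879732528799 0.0015526669300182417
yellow_strip 0.9 [406.5 123.6] [ 12.5 300. ] long heading 93.3 z [0.0025 0.0038 0.005 ] mat x,y -0.13002150621641442 -0.00045598378798864317
colour_chart 0.88 [531.  233.1] [56.5 39.5] long heading 3.5 z [0.0111 0.0128 0.0143] mat x,y 0.0003074311165904059 0.10203727498374576
cradle 0.9 [535.8 138.3] [57.  66.3] long heading 93.4 z [0.0137 0.0308 0.0322] mat x,y -0.00010909827134695984 0.007116747681855041
model 0.96 [535.2 134. ] [ 70.8 123.7] long heading 93.5 z [0.0426 0.0518 0.0575] mat x,y -0.0009444775034407336 0.002856214670765193
tape_measure [391.5, 138.4, 17.7, 31.9]
pin_box [357.2, 273.1, 31.2, 21.1]
model [268.2, 217.2, 36.7, 33.6]
model [444.8, 148.0, 15.6, 30.8]
```

View pics/w11.png

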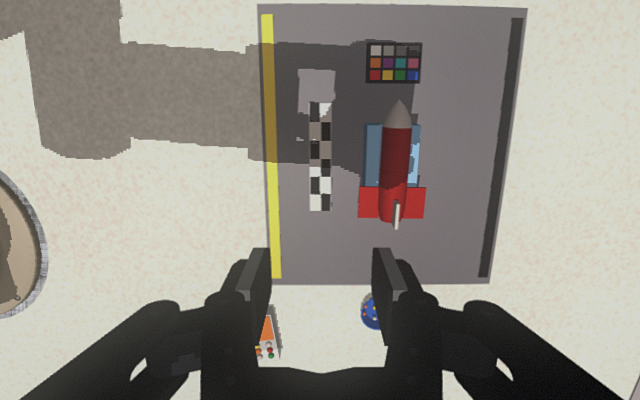

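Everything is in place: bar at (320,157), chart at (394,62), model upright in the cradle at (395,160), bystanders unmoved. I'm handing in.

```bash
python3 -c "
from rig import job
print(job.close_job())"
```

```text
the job is handed in; nothing more can be done
None
```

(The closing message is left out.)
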